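# Index the lug flange on the drill jig and clamp it

### The arm

A 6-joint arm with a two-finger parallel gripper is mounted at the origin on a cart in front of the work surface, level with it; the furniture and walls round the work are solid. World frame = base frame: x ahead of the robot, y to its left, z up, the work surface at z = 0. Lengths are in mm, angles in rad, forces in N, time in s.
With the tool pointing down it reaches from about 375 to 975 mm from the base axis. Payload 3.8 kg.
Tool frame: the origin (TCP) lies midway between the tips of the shut fingers; the grasp point (between the pads) lies 19 mm behind it; y points along the fingers, z is the direction in which the jaws open and shut, and the axes are right-handed (so a half turn about y gives the same grasp; the last joint's range is limited). The gripper opens to 85 mm and grips with 20 to 120 N. Pads are 22 mm wide; open, the fingers measure 114 mm over their backs; the gripper's body (76 mm by 85 mm) begins 54 mm behind the grasp point. The pads swing forward as they close: fully open they stand 13 mm farther back than shut.
Start: joints at [-1.37, 0.264, 1.604, -0, 1.274, -0.037], TCP at [159.001, -656, 231.28] pointing down, gripper open.
Joint ranges: [-2.63, 2.63], [-0.94, 2.18], [0.31, 2.57], [-1.31, 4.45], [0, 2.66], [-2.55, 2.55]. Speed limits (rad/s): [2.57, 2.57, 3.14, 3.14, 3.14, 3.14].

### API

Orientations are given as a rotation vector (axis times angle).
In Python, from bench import bot gives the robot as it stands. The module is installed in compiled form; this text tells all that it offers.
- The arm moves only by the shell command python3 -m pendant 'ROWS'. ROWS is JSON, a list of rows, each a list of 7 numbers: the shift along the tool's x, y, z scaled (see below), then the turn, a rotation vector about the tool's x, y, z scaled (see below), then the opening, from -1 (shut) to 1 (fully open), so that 0 is half open. A call has 1 to 5 rows; each row is the pose to reach, as a shift and turn from the pose measured when the call began, along the tool's axes at that moment; what a row does not reach only later rows make up. The controller multiplies each number of a shift by 250 mm and each number of a turn by 120 degrees. A row lasts 1/10 s, in which the tool goes at most 50 mm and 8.59 degrees, less where a joint would pass 70% of its speed; a pose out of reach is approached as far as the arm can. A call with a number of a shift or a turn outside -1 to 1 is refused whole. A call with a gripper value outside its range is refused whole. The fingers move at their own pace and stop on an object; the grip force is fixed at half the most. Time passes only in rows, so rows that repeat a pose let the fingers close. It gives the time, the measured TCP pose, the force and the opening at its end, in the units of the state.
- bot.read_state(): the state, without advancing time (a new reading comes with each control period).
- bot.get_image(name): name is "side" or "top" or "wrist"; returns a dict with "image" (400x640x3 uint8, red, green, blue), "vertical_fov" (degrees; the focal length in pixels is half the picture's height over the tangent of half this angle, whatever the lens; pixels are square), "cx", "cy" (the principal point, pixels), "cam_to_world" (4x4, takes a point from camera to world coordinates); the wrist camera has in their place "tool_from_camera" (4x4, takes a point from camera to tool coordinates, whose origin is the TCP and whose axes are the tool frame's). Camera axes: x right, y down, z forward; pixel columns grow to the right and rows downward; lengths in mm; the calibration is good to about 2 mm. A picture is of the moment at which its call begins: read the wrist's pose just before it. There is no depth.
- bot.close_job(): hands the job in, once; it reports no verdict.
Trained networks look in a picture, given as the dict that the camera call returned (one of the last four; its "shot" number tells which), for a name from the list of things; names that differ only in an ending like _2 or _b are one class to them, and where a whole thing is asked for, a point or a joint stands for the part that bears it (a point fixed in the world has none). Each returns a list of dicts, best first, with "p" (0 to 1); they miss things now and then, are a little off and sometimes report something else, mostly with a low value. They report only what shows in the picture. A call takes as long as a camera call.
- bot.look_for(label, picture): "rect" ([centre column, centre row, width, height] in pixels, round what is visible of it).
- bot.masks_of(label, picture): "pixels" (400x640 bool, what is visible of it) and "rect" ([centre column, centre row, width, height] in pixels, round what is visible of it).
- bot.pinpoint(label, picture): "at" ([column, row] in pixels: a listed point, or the origin of a listed thing).
The state is a dict: "t": time; "joint_positions": joint angles; "qd": joint speeds; "tau": joint torques, N m; "position": TCP position; "tool_rot": TCP orientation; "ft_force": force on the tool from outside, world axes, zero at the start; "torque": the same for the moment, N m; "opening": finger opening in mm.
Only numpy, scipy, OpenCV 4.12 (cv2) and the standard library are available. Lean on these libraries where they do the work, as an engineer would, in place of code of your own. Each camera call takes 0.05 s, during which the arm holds its last target. There are 200 camera calls.

### The job

The steel flange on the drill jig still has to be clocked for drilling: push it round by the side of its lug, gently, until its rim notch comes to the spring plunger and the plunger snaps fully home in the notch; stop there and do not lean on it. Then press the cam lever fully down, so that the flange is clamped flat on its rests. Leave the tools and fasteners round the jig where they lie.

Things in the scene. Friction and masses are not known exactly. Their poses are not given: they have to be found in the camera images.
- jig: Fixed grey drill jig: base 160x150x16 mm, pedestal with a 30 mm spigot (top 99 mm up) and rest buttons (78 mm up). Origin: spigot axis, underside of the base, z up. +x points roughly to the plunger bracket (30 mm wide at rim height, 101 mm high, 56 to 78 mm out); -y to the clamp: post 34 mm wide at y = -58 to -78 mm, above it two cheeks, 122 mm high, over the rim from y = -34 mm.
- flange: Loose steel flange, 100 mm diameter, 14 mm thick, 0.7 kg, turning on the jig's spigot. Origin: centre of its underside; seated it lies 78 to 92 mm above the base. +x points through its rim notch (11.6 mm wide, 8.5 deep). At the start the notch is 0.29 to 1.41 rad clockwise, seen from above, of the plunger: turn it anticlockwise. That takes 3 to 8 N at the lug; locked, the force climbs at once.
- flange_lug (a point): Centre of the 12 mm hole in the flange's lug, at mid thickness, 61 mm from the flange's centre along its -x axis (opposite the notch). The lug is 28 mm wide with straight flanks parallel to x, from the rim out to 74 mm from the centre; 50 mm of free space below it. The hole goes through.
- plunger (a joint): Spring plunger, 10 mm nose, black knob, 85 mm up, pressed on the rim with 5 N. Value in m: about 0 with its nose on the rim, 0.007 fully home in the notch. Its bracket is set by hand round the flange, anywhere within 0.26 rad either side of the jig's +x axis, and its pose is not measured: only the snap (this value, the force, a look) tells where to stop.
- clamp_lever (a joint): Cam lever of the clamp, turning about a pin along the jig's x axis at jig x = 0, y = -44, z = 107.7 mm. Value in rad: 0 = up (64 degrees above level, leaning out along the jig's -y), starts at 0 to 0.3; 1.0 = its stop, down (7 degrees above level, pointing out along -y), where the cam presses on the flange. Stays where it is left. Pressing its knob down takes 2 to 10 N.
- lever_knob (a point): Centre of the black ball knob (22 mm diameter) on the end of the cam lever, 98 mm from the lever's pin. It swings down and outwards: about 196 mm above the base with the lever right up, 119 mm when clamped.
- screwdriver: Screwdriver with a yellow handle, 202 mm long, lying in the drawer left of the jig; leave it.
- spanner: Combination spanner, 196 mm long, lying in the drawer right of the jig; leave it.
- hex_bolt: Hex bolt 61 mm high, standing on its head in the near left corner of the drawer; leave it.
- hex_nut: Hex nut 24 mm wide, lying in the drawer in front of the jig; leave it.

How it is judged:
By the outcome, as a careful person would: the job done as asked, in the order asked, and still so for the second after the job is handed in, with the robot touching nothing.
It also fails if it takes over 64 s, if anything falls off the work surface, if the arm or the gripper's body presses on something with over 40 N, if the wrist force passes 120 N, or if a joint passes its speed limit or range.

## Working session

There is one attempt and no reset: what is moved stays moved. The work goes in short steps, Python scripts to look and compute and a shell command to move; the robot and the scene stay as the last step left them, time stands still between calls to the robot, and variables do not carry over. Pictures are saved under pics/ and viewed, about 8 in all and at most 12, crops included, and the job is handed in when it is done.

```bash
mkdir -p pics; cat > h.py <<'E'
import numpy as np, cv2
from bench import bot
from scipy.spatial.transform import Rotation as R
def ray(p,uv):
    f=200/np.tan(np.radians(p["vertical_fov"])/2)
    d=np.array([(uv[0]-p["cx"])/f,(uv[1]-p["cy"])/f,1.])
    T=np.array(p["cam_to_world"]); return T[:3,3],T[:3,:3]@d
def atz(p,uv,z):
    o,d=ray(p,uv); return o+d*(z-o[2])/d[2]
def tri(a,b):
    A=np.zeros((3,3));B=np.zeros(3)
    for o,d in (a,b):
        d=d/np.linalg.norm(d);P=np.eye(3)-np.outer(d,d);A+=P;B+=P@o
    return np.linalg.solve(A,B)
def save(p,n): cv2.imwrite(f"pics/{n}.png",p["image"][:,:,::-1])
E
python3 - <<'E'
from h import *
np.set_printoptions(precision=1,suppress=True)
s=bot.read_state(); print(s)
P={}
for n in("top","side"):
    p=P[n]=bot.get_image(n); save(p,n+"0"); print(n,p["vertical_fov"],p["cx"],p["cy"],np.array(p["cam_to_world"]))
for l in("jig","flange","flange_lug","lever_knob","plunger"):
    r={}
    for n in P:
        q=bot.pinpoint(l,P[n]); q2=bot.look_for(l,P[n])
        print(l,n,[(np.round(x["at"]),round(x["p"],2)) for x in q[:2]],[(np.round(x["rect"]),round(x["p"],2)) for x in q2[:2]])
        if q:r[n]=q[0]["at"]
    if len(r)==2: print("  tri",tri(ray(P["top"],r["top"]),ray(P["side"],r["side"])))
a=np.vstack([P["top"]["image"],P["side"]["image"]]);cv2.imwrite("pics/both.png",cv2.resize(a,None,fx=.75,fy=.75)[:,:,::-1])
E
```

```text
{'t': 0.0, 'joint_positions': array([-1.4,  0.3,  1.6, -0. ,  1.3, -0. ]), 'qd': array([-0.,  0.,  0., -0.,  0., -0.]), 'tau': array([  0. , -51.5, -36.7,   0. ,   0. ,   0. ]), 'position': array([ 158.8, -655.3,  230. ]), 'tool_rot': array([-0.3,  2.1, -2.1]), 'ft_force': array([ 0.7, -0.2, -0. ]), 'torque': array([-0., -0.,  0.]), 'opening': 85.32057855056473}
top 54.42028859894625 321.050806062693 202.41145857502525 [[ -0.   -1.    0.1 366.7]
 [ -1.    0.    0.  233.1]
 [ -0.   -0.1  -1.  965.4]
 [  0.    0.    0.    1. ]]
side 57.18697571646076 324.2562405645519 197.44255830705436 [[ -1.   -0.1   0.1 363.7]
 [ -0.2   0.6  -0.7 867.6]
 [  0.   -0.8  -0.7 684.7]
 [  0.    0.    0.    1. ]]
jig top [(array([310., 190.]), 0.98)] [(array([319., 191.,  90.,  79.]), 0.89), (array([265., 257.,   9.,   9.]), 0.31)]
jig side [(array([304., 236.]), 0.64)] [(array([304., 206.,  71., 117.]), 0.78)]
  tri [511.6 261.6  16.6]
flange top [(array([314., 188.]), 0.59)] [(array([314., 192.,  38.,  54.]), 0.82)]
flange side [(array([305., 213.]), 0.93)] [(array([307., 214.,  44.,  35.]), 0.9)]
  tri [507.7 250.4  84.4]
flange_lug top [(array([294., 211.]), 0.72)] [(array([315., 192.,  43.,  51.]), 0.56)]
flange_lug side [(array([322., 227.]), 0.61)] [(array([359., 277.,  15.,  19.]), 0.75), (array([309., 216.,  47.,  32.]), 0.58)]
  tri [456.3 295.9  90.8]
lever_knob top [(array([356., 163.]), 0.73)] [(array([346., 173.,  33.,  28.]), 0.72)]
lever_knob side [(array([298., 152.]), 0.72)] [(array([301., 174.,  14.,  50.]), 0.81)]
  tri [540.3 164.3 195.3]Traceback (most recent call last):
  File "<stdin>", line 10, in <module>
ValueError: it knows: flange, flange_lug, hex_bolt, hex_nut, jig, lever_knob, screwdriver, spanner
```

```bash
python3 - <<'E'
import cv2,numpy as np
t=cv2.imread("pics/top0.png");s=cv2.imread("pics/side0.png")
a=cv2.resize(t[110:270,230:430],(800,640),interpolation=cv2.INTER_CUBIC)
b=cv2.resize(s[120:280,220:420],(800,640),interpolation=cv2.INTER_CUBIC)
cv2.imwrite("pics/tops.png",np.vstack([cv2.resize(t,(480,300)),cv2.resize(s,(480,300))]))
cv2.imwrite("pics/zoom.png",cv2.resize(np.hstack([a,b]),(800,320),interpolation=cv2.INTER_AREA))
E
```

```text
(no output)
```

View pics/tops.png

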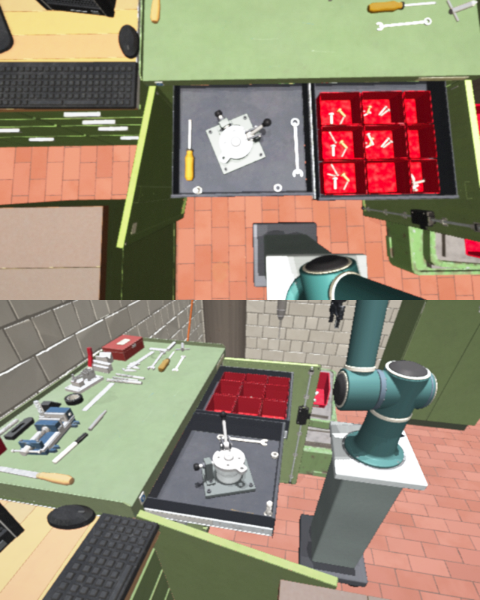

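View pics/zoom.png

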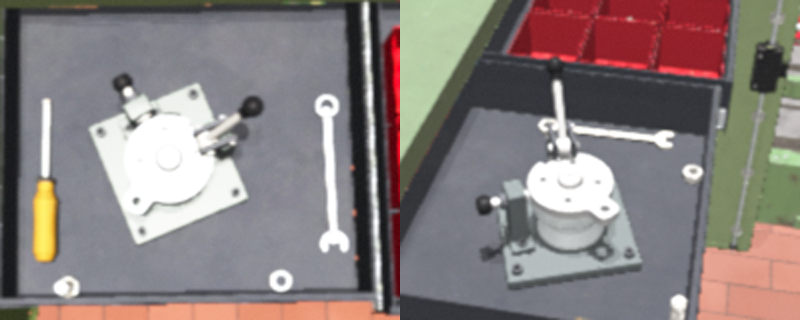

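```bash
cat >> h.py <<'E'
def rows(targets,grip=-1):
    "targets: list of (x,y,z,yaw deg of tool x axis) tool down; prints scaled rows from the present pose"
    s=bot.read_state(); p=np.array(s["position"]);Q=R.from_rotvec(s["tool_rot"])
    out=[]
    for x,y,z,w in targets:
        X=np.array([np.cos(np.radians(w)),np.sin(np.radians(w)),0]);Y=np.array([0,0,-1.])
        T=R.from_matrix(np.column_stack([X,Y,np.cross(X,Y)]))
        d=Q.inv().apply(np.array([x,y,z])-p)/250; r=np.degrees((Q.inv()*T).as_rotvec())/120
        out.append([round(float(v),3) for v in [*d,*r]]+[grip])
    print("["+",".join(str(o).replace(" ","") for o in out)+"]")
def st():
    s=bot.read_state();M=R.from_rotvec(s["tool_rot"]).as_matrix()
    print("t",round(s["t"],2),"p",np.round(s["position"],1),"yaw",round(np.degrees(np.arctan2(M[1,0],M[0,0])),1),"down",np.round(M[:,1],2),"F",np.round(s["ft_force"],1),"J",np.round(s["joint_positions"],2),"op",round(s["opening"]))
E
python3 -c "
from h import *
st(); print(R.from_rotvec(bot.read_state()['tool_rot']).as_matrix().round(2))
rows([(300,-500,380,15),(450,-250,380,30),(450,0,380,60),(450,250,380,60)])"
```

```text
t 0.9 p [ 159.  -656.   231.3] yaw -166.4 down [ 0. -0. -1.] F [-0.5 -0.6 -0.7] J [-1.37  0.26  1.6   0.    1.27 -0.04] op 86
[[-0.97  0.    0.24]
 [-0.24 -0.   -0.97]
 [-0.   -1.    0.  ]]
[[-0.695,-0.595,-0.474,0.0,1.489,-0.0,-1],[-1.514,-0.595,-1.304,-0.0,1.364,-0.0,-1],[-1.749,-0.595,-2.276,-0.0,1.114,-0.0,-1],[-1.985,-0.595,-3.248,-0.0,1.114,-0.0,-1]]
```

```bash

python3 -m pendant '[[-0.21,-0.6,-0.18,0,0,0,-1],[-0.21,-0.6,-0.18,0,0,0,-1],[-0.21,-0.6,-0.18,0,0,0,-1],[-0.21,-0.6,-0.18,0,0,0,-1],[-0.21,-0.6,-0.18,0,0,0,-1]]'
python3 -m pendant '[[-0.78,-0.08,-0.5,0,0,0,-1],[-0.78,-0.08,-0.5,0,0,0,-1],[-0.78,-0.08,-0.5,0,0,0,-1],[-0.78,-0.08,-0.5,0,0,0,-1],[-0.78,-0.08,-0.5,0,0,0,-1]]'
python3 -m pendant '[[-0.57,0,-0.8,0,0,0,-1],[-0.57,0,-0.8,0,0,0,-1],[-0.57,0,-0.8,0,0,0,-1],[-0.57,0,-0.8,0,0,0,-1],[-0.57,0,-0.8,0,0,0,-1]]'
python3 -c "
from h import *
st(); rows([(450,20,400,-166),(440,250,400,-166)])"
```

```text
t: 1.4
position: [200.5, -600.7, 385.9]
tool_rot: [-0.25, 2.086, -2.102]
ft_force: [-1.3, -0.9, -0.2]
opening: 12.2
t: 1.9
position: [361.3, -430.7, 402.1]
tool_rot: [-0.253, 2.09, -2.098]
ft_force: [-0.0, 0.1, 0.3]
opening: -0.1
t: 2.4
position: [451.9, -201.0, 398.0]
tool_rot: [-0.256, 2.094, -2.098]
ft_force: [-0.5, 0.4, -0.1]
opening: 0.3
t 2.4 p [ 451.9 -201.   398. ] yaw -166.3 down [-0. -0. -1.] F [-0.5  0.4 -0.1] J [-0.47 -0.14  1.73 -0.    1.55  0.87] op 0
[[-0.202,-0.01,-0.861,-0.001,-0.002,0.002,-1],[-0.381,-0.012,-1.764,-0.001,-0.002,0.002,-1]]
```

```bash

python3 -m pendant '[[-0.2,0,-0.86,0,0,0,-1],[-0.2,0,-0.86,0,0,0,-1],[-0.2,0,-0.86,0,0,0,-1],[-0.2,0,-0.86,0,0,0,-1],[-0.2,0,-0.86,0,0,0,-1]]'
python3 -m pendant '[[-0.18,0,-0.9,0,-0.325,0,-1],[-0.18,0,-0.9,0,-0.325,0,-1],[-0.18,0,-0.9,0,-0.325,0,-1],[-0.18,0,-0.9,0,-0.325,0,-1],[-0.18,0,-0.9,0,-0.325,0,-1]]'
cat >> h.py <<'E'
def wrist():
    s=bot.read_state(); p=dict(bot.get_image("wrist"))
    T=np.eye(4);T[:3,:3]=R.from_rotvec(s["tool_rot"]).as_matrix();T[:3,3]=s["position"]
    return p,{**p,"cam_to_world":T@np.array(p["tool_from_camera"])}
E
python3 - <<'E'
from h import *
st()
p,c=wrist(); save(p,"w1"); np.set_printoptions(precision=1,suppress=True)
print(np.array(c["cam_to_world"]))
for l,z in(("jig",0),("flange",78),("flange_lug",85),("lever_knob",190)):
    q=bot.pinpoint(l,p)
    for x in q[:2]: print(l,x["p"],np.round(x["at"]),atz(c,x["at"],z))
E
```

```text
t: 2.9
position: [448.5, 22.6, 394.4]
tool_rot: [-0.263, 2.096, -2.097]
ft_force: [0.4, -0.7, 0.7]
opening: -0.0
t: 3.4
position: [437.4, 254.1, 390.7]
tool_rot: [-0.847, 1.671, -1.665]
ft_force: [0.1, -0.4, -0.2]
opening: 0.1
t 3.4 p [437.4 254.1 390.7] yaw -126.8 down [-0.01 -0.   -1.  ] F [ 0.1 -0.4 -0.2] J [ 0.48 -0.11  1.72  0.    1.55  1.12] op 0
[[  0.8  -0.6  -0.2 482.6]
 [ -0.6  -0.8  -0.2 312.5]
 [ -0.    0.3  -1.  533. ]
 [  0.    0.    0.    1. ]]
jig 0.73 [357. 132.] [508.6 246.4   0. ]
flange 0.91 [363. 132.] [511.6 250.2  78. ]
flange_lug 0.7 [323. 133.] [461.8 286.7  85. ]
lever_knob 0.97 [438. 182.] [544.3 161.4 190. ]
```

View pics/w1.png

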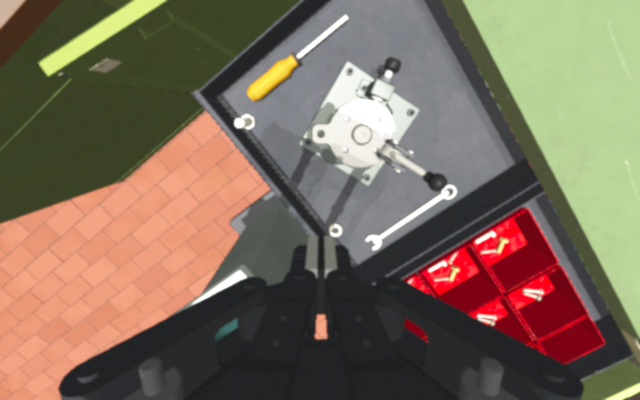

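```bash
python3 - <<'E'
from h import *
np.set_printoptions(precision=1,suppress=True)
w,c=wrist(); V=[(w,c)]+[(p,p) for p in (bot.get_image("top"),bot.get_image("side"))]
for l in("jig","flange","flange_lug","lever_knob","hex_nut","hex_bolt"):
    L=[]
    for p,cc in V:
        q=bot.pinpoint(l,p)
        if q: L.append(ray(cc,q[0]["at"]))
    A=np.zeros((3,3));B=np.zeros(3);Ps=[]
    for o,d in L:
        d=d/np.linalg.norm(d);P=np.eye(3)-np.outer(d,d);A+=P;B+=P@o;Ps.append((P,o))
    x=np.linalg.solve(A,B); print(l,x,[round(float(np.linalg.norm(P@(x-o))),1) for P,o in Ps])
im=w["image"][40:220,270:470]
cv2.imwrite("pics/w1z.png",cv2.resize(im,(660,594),interpolation=cv2.INTER_CUBIC)[:,:,::-1])
E
```

```text
jig [512.2 255.    1.6] [3.0, 3.0]
flange [506.7 250.2  68.5] [0.5, 0.5]
flange_lug [460.5 288.2  80.6] [1.8, 1.8]
lever_knob [542.  165.7 196.7] [1.9, 1.9]
hex_nut [365.2 119.1   0.6] [1.4, 3.8, 2.7]
hex_bolt [369.9 379.4  16.4] [1.7, 1.7]
```

View pics/w1z.png

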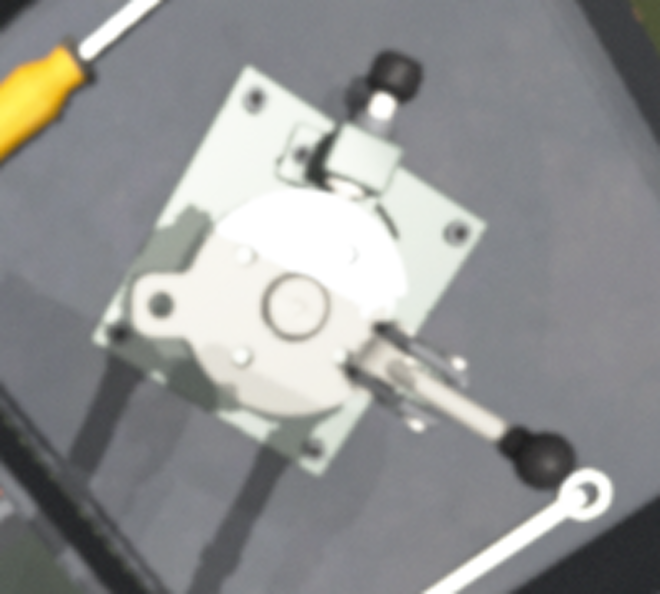

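```bash
python3 - <<'E'
from h import *
np.set_printoptions(precision=1,suppress=True)
w,c=wrist()
f=lambda u,v,z: atz(c,(270+u/3.3,40+v/3.3),z)
S=f(296,307,99);L=f(161,304,92);K=f(545,460,190);B=f(363,160,101);N=f(395,76,85)
co=[f(u,v,16) for u,v in((250,66),(486,225),(320,475),(95,342))]
ang=lambda d: np.degrees(np.arctan2(d[1],d[0]))
print("spigot",S,"lug",L,"r",np.linalg.norm((L-S)[:2]),ang(L-S)); print("knob",K,ang(K-S)+90,np.linalg.norm((K-S)[:2])); print("bracket",B,ang(B-S),np.linalg.norm((B-S)[:2]),"knobP",ang(N-S),np.linalg.norm((N-S)[:2]))
print("corners",co,np.mean(co,0))
for i in range(4): d=co[(i+1)%4]-co[i]; print(np.linalg.norm(d),ang(d))
E
```

```text
spigot [508.3 251.6  99. ] lug [460.2 289.1  92. ] r 60.92214205498797 142.08740913926619
knob [545.2 161.8 190. ] 22.328328400416922 97.0786507805508
bracket [566.4 285.2 101. ] 30.006941109084636 67.13659203402639 knobP 30.03166141483231 105.43356059889311
corners [array([562.2, 351.2,  16. ]), array([616.1, 215.1,  16. ]), array([470.8, 156.4,  16. ]), array([415.6, 291.1,  16. ])] [516.1 253.4  16. ]
146.36843694574173 -68.37487788939595
156.75457004650085 -157.9880555310774
145.60479360586106 112.28559724892197
158.44000201277373 22.287491910071605
```

```bash
python3 - <<'E'
from h import *
st()
rows([(483.8,327.6,260,-128),(483.8,327.6,76,-128)])
E
```

```text
t 4.75 p [438.3 251.9 394.2] yaw -127.1 down [-0.01 -0.   -1.  ] F [0.2 0.9 0.1] J [ 0.47 -0.11  1.72  0.    1.55  1.12] op 0
[[-0.354,0.535,-0.035,0.003,0.007,0.003,-1],[-0.359,1.271,-0.03,0.003,0.007,0.003,-1]]
```

```bash

python3 -m pendant '[[-0.35,0.53,-0.03,0.003,0.007,0.003,-1],[-0.35,0.53,-0.03,0.003,0.007,0.003,-1],[-0.35,0.53,-0.03,0.003,0.007,0.003,-1],[-0.35,0.53,-0.03,0.003,0.007,0.003,-1],[-0.35,0.53,-0.03,0.003,0.007,0.003,-1]]' | head -2
python3 -m pendant '[[0,0.56,0,0,0,0,-1],[0,0.56,0,0,0,0,-1],[0,0.56,0,0,0,0,-1],[0,0.56,0,0,0,0,-1]]'
python3 - <<'E'
from h import *
st()
rows([(483.8,327.6,76,-128)])
p=bot.get_image("side");a=cv2.resize(p["image"][120:280,220:420],(640,512),interpolation=cv2.INTER_CUBIC)
p,c=wrist();b=p["image"]
cv2.imwrite("pics/a1.png",np.hstack([cv2.resize(a,(380,304)),cv2.resize(b[60:310,170:470],(365,304))])[:,:,::-1])
E
```

```text
t: 5.25
position: [483.0, 325.7, 258.8]
t: 5.65
position: [478.9, 322.5, 114.9]
tool_rot: [-0.835, 1.68, -1.684]
ft_force: [-1.3, -0.6, 0.0]
opening: 0.0
t 5.65 p [478.9 322.5 114.9] yaw -127.9 down [-0.01 -0.01 -1.  ] F [-1.3 -0.6  0. ] J [ 0.55  0.19  1.92 -0.    1.05  1.21] op 0
[[-0.03,0.155,0.003,0.002,0.0,0.007,-1]]
```

View pics/a1.png

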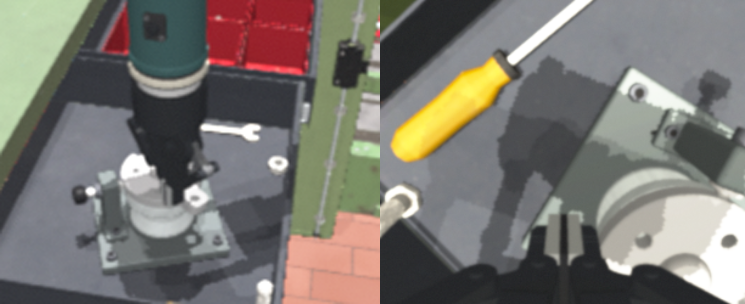

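```bash

python3 -m pendant '[[-0.03,0.155,0,0,0,0.005,-1],[-0.03,0.155,0,0,0,0.005,-1],[-0.03,0.155,0,0,0,0.005,-1]]'
cat >> h.py <<'E'
C=np.array([508.3,251.6])
def arc(phis,off=25,r=66,z=76):
    T=[]
    for f in phis:
        a=np.radians(f);u=np.array([np.cos(a),np.sin(a)]);t=np.array([-u[1],u[0]])
        T.append((*(C+r*u-off*t),z,f+90))
    rows(T)
def where(r=66):
    "lug angle implied by tool face (off=25)"
    s=bot.read_state();d=np.array(s["position"][:2])-C
    print("implied phi",round(float(np.degrees(np.arctan2(d[1],d[0]))+np.degrees(np.arctan2(25,r)))%360,1),"rad",round(float(np.hypot(*d)),1))
E
python3 -c "
from h import *
st();where();arc([130,138,142,146,150])"
```

```text
t: 6.05
position: [489.7, 332.1, 85.8]
tool_rot: [-0.808, 1.679, -1.672]
ft_force: [0.1, -0.1, -0.5]
opening: 0.1
t 6.05 p [489.7 332.1  85.8] yaw -128.0 down [ 0.01  0.01 -1.  ] F [ 0.1 -0.1 -0.5] J [0.55 0.23 1.93 0.   0.97 1.21] op 0
implied phi 123.8 rad 82.6
[[0.056,0.038,0.019,0.0,0.1,-0.005,-1],[0.09,0.038,0.0,-0.0,0.034,-0.005,-1],[0.108,0.038,-0.007,-0.0,0.0,-0.005,-1],[0.127,0.038,-0.014,-0.001,-0.033,-0.005,-1],[0.146,0.037,-0.019,-0.001,-0.066,-0.005,-1]]
```

```bash

python3 -m pendant '[[0.05,0.038,0,0,0,-0.003,-1],[0.09,0.038,0,0,0,-0.003,-1],[0.108,0.038,-0.007,0,0,-0.003,-1],[0.127,0.038,-0.014,0,-0.033,-0.003,-1],[0.146,0.037,-0.019,0,-0.066,-0.003,-1]]'
python3 -c "
from h import *
st();where();arc([154,159,164,169,174])"
```

```text
t: 6.55
position: [464.8, 307.0, 77.3]
tool_rot: [-0.905, 1.58, -1.579]
ft_force: [3.5, 2.6, -3.1]
opening: 0.3
t 6.55 p [464.8 307.   77.3] yaw -119.9 down [ 0.01  0.01 -1.  ] F [ 3.5  2.6 -3.1] J [0.54 0.18 2.01 0.   0.94 1.06] op 0
implied phi 148.9 rad 70.4
[[0.024,0.005,-0.009,-0.002,-0.032,-0.004,-1],[0.047,0.005,-0.015,-0.002,-0.074,-0.004,-1],[0.072,0.004,-0.019,-0.003,-0.116,-0.004,-1],[0.096,0.004,-0.021,-0.003,-0.157,-0.004,-1],[0.121,0.004,-0.021,-0.003,-0.199,-0.004,-1]]
```

```bash

python3 -m pendant '[[0.024,0.005,-0.009,-0.002,-0.032,-0.004,-1],[0.047,0.005,-0.015,-0.002,-0.074,-0.004,-1],[0.072,0.004,-0.019,-0.003,-0.116,-0.004,-1],[0.096,0.004,-0.021,-0.003,-0.157,-0.004,-1],[0.121,0.004,-0.021,-0.003,-0.199,-0.004,-1]]'
python3 - <<'E'
from h import *
st();where();arc([177,180,183,186,189])
w,c=wrist();p=bot.get_image("top")
for q,cc in((w,c),(p,p)):
    x=bot.pinpoint("flange_lug",q)
    if x: 
        d=atz(cc,x[0]["at"],85)[:2]-C; print(x[0]["p"],np.hypot(*d),np.degrees(np.arctan2(d[1],d[0]))%360)
E
```

```text
t: 7.05
position: [445.7, 284.6, 76.9]
tool_rot: [-1.155, 1.284, -1.283]
ft_force: [0.2, 4.1, -1.4]
opening: 0.2
t 7.05 p [445.7 284.6  76.9] yaw -95.8 down [ 0.  0. -1.] F [ 0.2  4.1 -1.4] J [0.52 0.14 2.06 0.   0.94 0.62] op 0
implied phi 172.9 rad 70.8
[[0.019,0.004,-0.006,-0.001,-0.024,-0.001,-1],[0.033,0.004,-0.01,-0.001,-0.049,-0.001,-1],[0.048,0.004,-0.014,-0.001,-0.074,-0.001,-1],[0.062,0.004,-0.016,-0.001,-0.099,-0.001,-1],[0.077,0.003,-0.018,-0.001,-0.124,-0.001,-1]]
0.56 191.77582020985574 142.7120420527378
```

```bash

python3 -m pendant '[[0.019,0.002,-0.006,0,-0.024,0,-1],[0.033,0.002,-0.01,0,-0.049,0,-1],[0.048,0.002,-0.014,0,-0.074,0,-1],[0.062,0.002,-0.016,0,-0.099,0,-1],[0.077,0.002,-0.018,0,-0.124,0,-1]]'
python3 - <<'E'
from h import *
st();where();arc([191,193,195,197,199])
E
```

```text
t: 7.75
position: [439.1, 266.3, 76.7]
tool_rot: [-1.274, 1.096, -1.095]
ft_force: [-0.6, 6.0, -0.8]
opening: -0.2
t 7.75 p [439.1 266.3  76.7] yaw -81.3 down [ 0.  0. -1.] F [-0.6  6.  -0.8] J [0.5  0.11 2.09 0.   0.93 0.34] op 0
implied phi 188.8 rad 70.8
[[0.011,0.003,-0.003,-0.001,-0.019,-0.001,-1],[0.02,0.003,-0.006,-0.001,-0.036,-0.001,-1],[0.029,0.003,-0.008,-0.001,-0.052,-0.001,-1],[0.039,0.003,-0.011,-0.001,-0.069,-0.001,-1],[0.049,0.003,-0.013,-0.001,-0.086,-0.001,-1]]
```

```bash

python3 -m pendant '[[0.011,0.002,-0.003,0,-0.019,0,-1],[0.02,0.002,-0.006,0,-0.036,0,-1],[0.029,0.002,-0.008,0,-0.052,0,-1],[0.039,0.002,-0.011,0,-0.069,0,-1],[0.049,0.002,-0.013,0,-0.086,0,-1]]'
python3 - <<'E'
from h import *
st();where();arc([200,201,202,203,204])
w,c=wrist();im=w["image"];save(w,"w2")
x=bot.pinpoint("flange_lug",w)
if x: 
        d=atz(c,x[0]["at"],85)[:2]-C; print(x[0]["p"],x[0]["at"],np.hypot(*d),np.degrees(np.arctan2(d[1],d[0]))%360)
t=bot.get_image("top")["image"]
cv2.imwrite("pics/m.png",np.hstack([cv2.resize(im[:,140:540],(400,400)),cv2.resize(t[150:230,270:350],(400,400),interpolation=cv2.INTER_CUBIC)])[:,:,::-1])
E
```

```text
t: 8.25
position: [437.3, 254.9, 76.7]
tool_rot: [-1.343, 0.963, -0.959]
ft_force: [-2.5, 6.0, 1.7]
opening: 0.2
t 8.25 p [437.3 254.9  76.7] yaw -71.0 down [ 0.  0. -1.] F [-2.5  6.   1.7] J [0.48 0.1  2.11 0.01 0.93 0.14] op 0
implied phi 198.1 rad 71.0
[[0.009,0.003,-0.002,-0.001,-0.008,-0.002,-1],[0.014,0.003,-0.003,-0.001,-0.017,-0.002,-1],[0.019,0.003,-0.005,-0.001,-0.025,-0.002,-1],[0.023,0.003,-0.006,-0.001,-0.033,-0.002,-1],[0.028,0.003,-0.008,-0.001,-0.042,-0.002,-1]]
```

View pics/m.png

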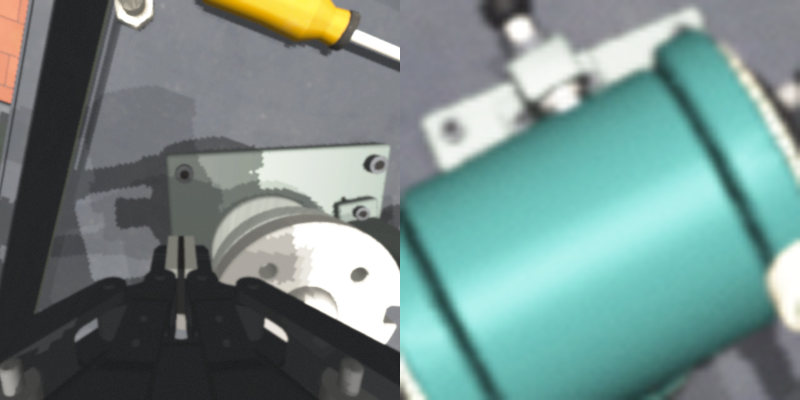

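```bash

python3 -m pendant '[[0.009,0.002,-0.002,0,-0.008,0,-1],[0.014,0.002,-0.003,0,-0.017,0,-1],[0.019,0.002,-0.005,0,-0.025,0,-1],[0.023,0.002,-0.006,0,-0.033,0,-1],[0.028,0.002,-0.008,0,-0.042,0,-1]]'
python3 - <<'E'
from h import *
st();where();arc([204.7,205.4,206.1,206.8])
w,c=wrist();save(w,"w3")
cv2.imwrite("pics/m2.png",cv2.resize(w["image"][130:370,380:640],(780,720),interpolation=cv2.INTER_CUBIC)[:590,:,::-1])
E
```

```text
t: 8.9
position: [437.2, 248.3, 76.6]
tool_rot: [-1.373, 0.9, -0.894]
ft_force: [-3.6, 6.6, 3.2]
opening: 0.2
t 8.9 p [437.2 248.3  76.6] yaw -66.1 down [-0.    0.01 -1.  ] F [-3.6  6.6  3.2] J [0.46 0.09 2.12 0.01 0.93 0.04] op 0
implied phi 203.4 rad 71.2
[[0.007,0.002,-0.0,-0.001,-0.007,-0.003,-1],[0.01,0.002,-0.001,-0.001,-0.013,-0.003,-1],[0.013,0.002,-0.002,-0.001,-0.019,-0.003,-1],[0.017,0.002,-0.003,-0.001,-0.025,-0.003,-1]]
```

View pics/m2.png

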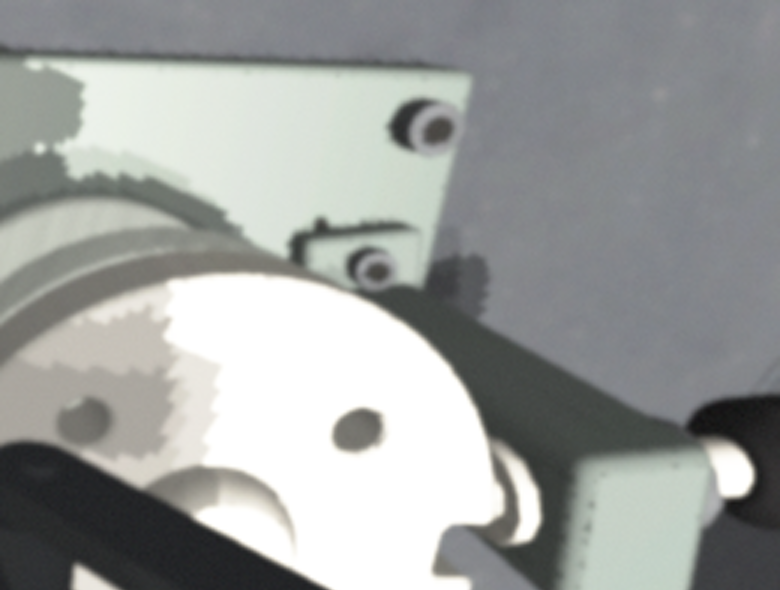

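```bash

python3 -m pendant '[[0.007,0.002,-0.001,0,-0.007,-0.002,-1],[0.01,0.002,-0.002,0,-0.013,-0.002,-1],[0.013,0.002,-0.002,0,-0.019,-0.002,-1],[0.017,0.002,-0.003,0,-0.025,-0.002,-1]]'
python3 - <<'E'
from h import *
st();where();arc([207.3,207.9,208.4])
E
```

```text
t: 9.35
position: [437.4, 244.9, 76.5]
tool_rot: [-1.392, 0.86, -0.856]
ft_force: [-4.8, 6.1, 4.0]
opening: -0.2
t 9.35 p [437.4 244.9  76.5] yaw -63.2 down [-0.  0. -1.] F [-4.8  6.1  4. ] J [ 0.46  0.09  2.12  0.    0.93 -0.01] op 0
implied phi 206.1 rad 71.2
[[0.006,0.002,0.0,-0.001,-0.004,-0.002,-1],[0.009,0.002,-0.001,-0.001,-0.009,-0.002,-1],[0.011,0.002,-0.002,-0.001,-0.013,-0.002,-1]]
```

```bash

python3 -m pendant '[[0.006,0,0,0,-0.004,0,-1],[0.009,0,-0.001,0,-0.009,0,-1],[0.011,0,-0.002,0,-0.013,0,-1]]'
python3 - <<'E'
from h import *
st();where();arc([208.5,209])
w,c=wrist();save(w,"w4")
E
```

```text
t: 9.65
position: [437.6, 242.9, 76.7]
tool_rot: [-1.4, 0.841, -0.836]
ft_force: [-2.0, 5.4, 2.2]
opening: 0.4
t 9.65 p [437.6 242.9  76.7] yaw -61.8 down [-0.  0. -1.] F [-2.   5.4  2.2] J [ 0.45  0.09  2.12  0.01  0.93 -0.04] op 0
implied phi 207.7 rad 71.2
[[0.005,0.003,0.001,-0.0,-0.002,-0.002,-1],[0.007,0.003,0.0,-0.0,-0.006,-0.002,-1]]
```

```bash

python3 -m pendant '[[0.005,0,0,0,-0.003,0,-1],[0.007,0,0,0,-0.006,0,-1]]'
python3 - <<'E'
from h import *
st();where();arc([209.5,210])
w,c=wrist();save(w,"w5")
a=[cv2.resize(cv2.imread(f"pics/{n}.png")[270:350,500:600],(390,312),interpolation=cv2.INTER_CUBIC) for n in("w4","w5")]
cv2.imwrite("pics/m3.png",np.hstack(a))
E
```

```text
t: 9.9
position: [438.4, 240.7, 76.5]
tool_rot: [-1.405, 0.831, -0.826]
ft_force: [-1.5, 0.7, 1.1]
opening: -0.1
t 9.9 p [438.4 240.7  76.5] yaw -61.0 down [-0.  0. -1.] F [-1.5  0.7  1.1] J [ 0.45  0.09  2.12  0.    0.93 -0.06] op 0
implied phi 209.6 rad 70.8
[[-0.0,0.002,0.001,-0.0,-0.004,-0.002,-1],[0.002,0.002,0.0,-0.0,-0.008,-0.002,-1]]
```

View pics/m3.png

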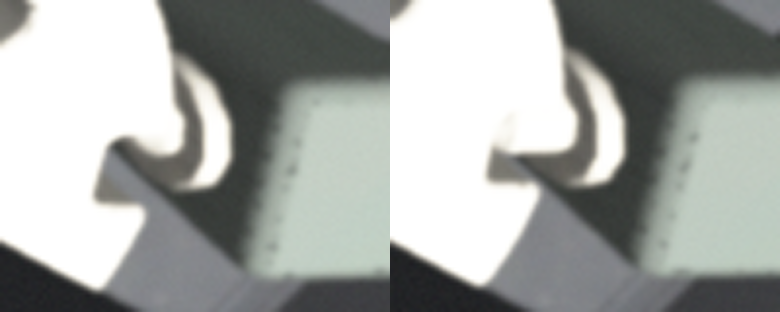

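```bash

python3 -m pendant '[[0.001,0,0,0,-0.002,0,-1],[0.002,0,0,0,-0.003,0,-1]]'
python3 - <<'E'
from h import *
st();where();arc([210,210.5])
w,c=wrist();save(w,"w6")
im=w["image"][240:380,470:630].astype(float)
g=(255*(im/255)**1.8).astype(np.uint8)
cv2.imwrite("pics/m4.png",cv2.resize(g,(640,560),interpolation=cv2.INTER_CUBIC)[:,:,::-1])
E
```

```text
t: 10.15
position: [438.5, 240.3, 76.5]
tool_rot: [-1.407, 0.827, -0.821]
ft_force: [-1.4, 2.6, 1.4]
opening: 0.2
t 10.15 p [438.5 240.3  76.5] yaw -60.7 down [-0.  0. -1.] F [-1.4  2.6  1.4] J [ 0.45  0.09  2.12  0.01  0.93 -0.07] op 0
implied phi 210.0 rad 70.7
[[0.0,0.002,0.001,0.0,-0.005,-0.002,-1],[0.003,0.002,-0.0,0.0,-0.01,-0.002,-1]]
```

View pics/m4.png

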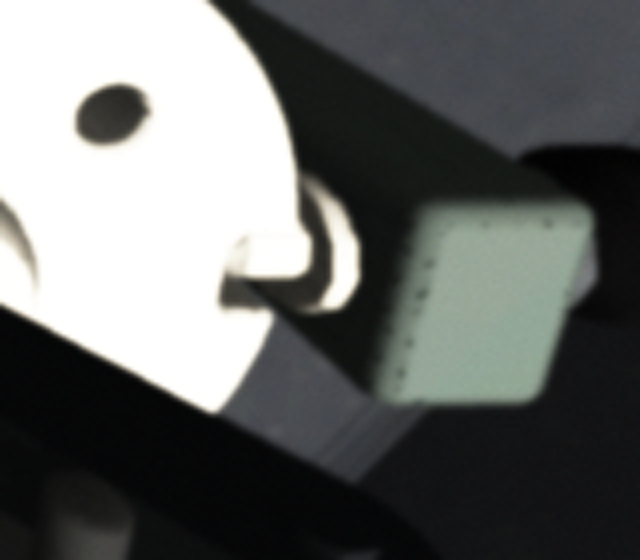

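```bash

python3 -m pendant '[[0.002,0,0,0,-0.002,0,-1],[0.004,0,0,0,-0.003,0,-1]]'
python3 - <<'E'
from h import *
st();where()
w,c=wrist();save(w,"w7"); st()
a=cv2.cvtColor(cv2.imread("pics/w6.png"),6);b=cv2.cvtColor(cv2.imread("pics/w7.png"),6)
import numpy as np
# apparent hole/notch motion about spigot between shots
m=cv2.phaseCorrelate(np.float32(a[240:340,440:535]),np.float32(b[240:340,440:535]));print(m)
m=cv2.phaseCorrelate(np.float32(a[285:345,565:625]),np.float32(b[285:345,565:625]));print(m)
E
```

```text
t: 10.4
position: [438.8, 239.4, 76.5]
tool_rot: [-1.409, 0.822, -0.816]
ft_force: [-1.9, 1.4, 0.8]
opening: -0.1
t 10.4 p [438.8 239.4  76.5] yaw -60.3 down [-0.  0. -1.] F [-1.9  1.4  0.8] J [ 0.45  0.09  2.12  0.01  0.94 -0.08] op 0
implied phi 210.7 rad 70.5
t 10.45 p [438.9 239.3  76.4] yaw -60.3 down [-0.  0. -1.] F [-1.2  2.2  1.5] J [ 0.45  0.09  2.12  0.01  0.94 -0.08] op 0
((0.18056089748226611, -0.1937977525667094), 0.9974753105640412)
((0.0007066789342040636, -0.04504313451878872), 1.0017844899495443)
```

```bash

python3 -m pendant '[[0.002,0,0,0,-0.002,0,-1],[0.004,0,0,0,-0.003,0,-1]]'
python3 -c "
from h import *
st();where()"
python3 -m pendant '[[0.002,0,0,0,-0.001,0,-1]]'
python3 - <<'E'
from h import *
st();where()
w,c=wrist();save(w,"w8"); st()
a=cv2.cvtColor(cv2.imread("pics/w7.png"),6);b=cv2.cvtColor(cv2.imread("pics/w8.png"),6)
m=cv2.phaseCorrelate(np.float32(a[240:340,440:535]),np.float32(b[240:340,440:535]));print(m)
m=cv2.phaseCorrelate(np.float32(a[285:345,565:625]),np.float32(b[285:345,565:625]));print(m)
E
```

```text
t: 10.65
position: [439.3, 238.5, 76.5]
tool_rot: [-1.411, 0.817, -0.811]
ft_force: [-2.3, 2.1, 1.3]
opening: -0.1
t 10.65 p [439.3 238.5  76.5] yaw -59.9 down [-0.  0. -1.] F [-2.3  2.1  1.3] J [ 0.44  0.09  2.12  0.01  0.94 -0.08] op 0
implied phi 211.5 rad 70.3
t: 10.75
position: [439.5, 238.0, 76.5]
tool_rot: [-1.412, 0.815, -0.809]
ft_force: [-1.8, 2.1, 1.4]
opening: -0.2
t 10.75 p [439.5 238.   76.5] yaw -59.8 down [-0.  0. -1.] F [-1.8  2.1  1.4] J [ 0.44  0.09  2.12  0.01  0.94 -0.09] op 0
implied phi 211.9 rad 70.1
t 10.8 p [439.6 237.9  76.4] yaw -59.8 down [-0.  0. -1.] F [-1.9  1.2  1.2] J [ 0.44  0.09  2.12  0.01  0.94 -0.09] op 0
((0.07303498699447886, -0.5655958192194319), 0.8792398889859517)
((0.1455069967976783, -0.7728948905156798), 1.0174241704410978)
```

```bash

python3 - <<'E'
from h import *
st()
o=[]
for n in("w5","w8"):
    im=cv2.imread(f"pics/{n}.png")[250:350,500:580].astype(float)
    o.append(cv2.resize((255*(im/255)**2).astype(np.uint8),(400,500),interpolation=cv2.INTER_CUBIC))
cv2.imwrite("pics/m5.png",np.hstack(o))
E
```

```text
t 10.8 p [439.6 237.9  76.4] yaw -59.8 down [-0.  0. -1.] F [-1.9  1.2  1.2] J [ 0.44  0.09  2.12  0.01  0.94 -0.09] op 0
```

View pics/m5.png

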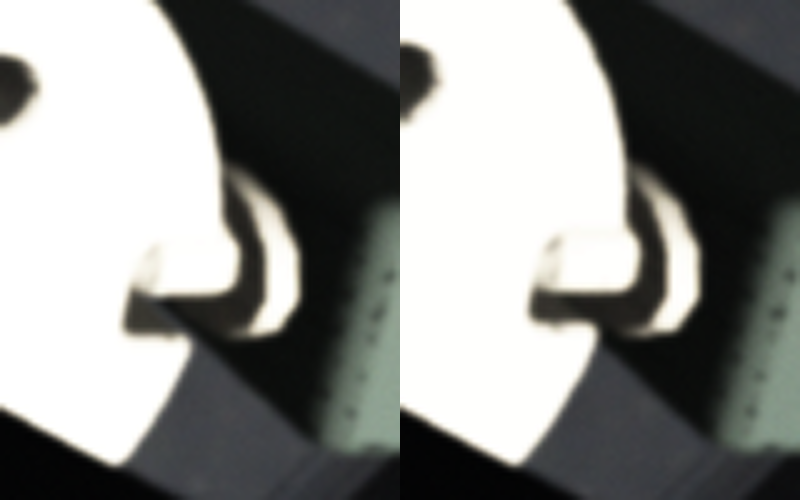

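```bash

python3 -m pendant '[[0.002,0,0,0,-0.002,0,-1],[0.004,0,0,0,-0.003,0,-1]]' | sed -n '1,2p;4p'
python3 -c "
from h import *
st();where()"
```

```text
t: 11.0
position: [440.1, 237.0, 76.5]
ft_force: [-2.4, 1.8, 1.4]
t 11.0 p [440.1 237.   76.5] yaw -59.4 down [-0.  0. -1.] F [-2.4  1.8  1.4] J [ 0.44  0.09  2.12  0.01  0.94 -0.1 ] op 0
implied phi 212.8 rad 69.8
```

```bash

python3 - <<'E'
from h import *
w,c=wrist();save(w,"w9");st()
for n in("w4","w5","w6","w7","w8","w9"):
    g=cv2.cvtColor(cv2.imread(f"pics/{n}.png"),6)
    print(n,[g[292:322,k].tolist() for k in (530,)])
E
```

```text
t 11.05 p [440.1 237.   76.5] yaw -59.4 down [-0.  0. -1.] F [-2.4  1.6  1.6] J [ 0.44  0.09  2.12  0.01  0.94 -0.1 ] op 0
w4 [[255, 255, 255, 255, 255, 255, 255, 255, 255, 255, 255, 254, 245, 175, 96, 70, 70, 88, 107, 123, 131, 135, 134, 134, 131, 127, 124, 122, 122, 139]]
w5 [[255, 255, 255, 255, 255, 255, 253, 247, 243, 245, 248, 248, 246, 242, 240, 239, 224, 168, 128, 120, 120, 117, 119, 130, 167, 227, 250, 254, 255, 255]]
w6 [[255, 255, 255, 255, 255, 255, 253, 243, 234, 241, 247, 248, 246, 241, 239, 236, 218, 160, 122, 117, 117, 118, 120, 130, 162, 222, 249, 254, 255, 255]]
w7 [[255, 255, 255, 255, 255, 255, 253, 243, 236, 242, 247, 248, 246, 241, 237, 236, 223, 160, 111, 109, 116, 115, 120, 140, 202, 245, 253, 254, 255, 255]]
w8 [[255, 255, 255, 254, 253, 245, 230, 227, 238, 245, 246, 243, 238, 234, 234, 223, 172, 123, 113, 116, 116, 130, 172, 222, 246, 254, 255, 255, 255, 255]]
w9 [[255, 255, 254, 251, 241, 224, 223, 235, 244, 245, 244, 240, 235, 235, 232, 207, 153, 117, 116, 125, 164, 224, 248, 253, 254, 255, 255, 255, 255, 255]]
```

```bash

python3 -m pendant '[[0.002,0,0,0,-0.002,0,-1],[0.003,0,0.001,0,-0.003,0,-1]]' | sed -n '1,2p;4p'
python3 - <<'E'
from h import *
w,c=wrist();save(w,"w10");st();where()
g=cv2.cvtColor(cv2.imread("pics/w10.png"),6);print(g[292:322,530].tolist())
E
```

```text
t: 11.25
position: [440.2, 236.7, 76.4]
ft_force: [-4.6, 4.2, 2.7]
t 11.3 p [440.2 236.7  76.4] yaw -59.0 down [-0.  0. -1.] F [-4.5  2.2  3.8] J [ 0.44  0.09  2.12  0.01  0.94 -0.1 ] op 0
implied phi 213.1 rad 69.7
[255, 255, 254, 252, 243, 230, 228, 234, 241, 244, 244, 242, 238, 236, 238, 227, 176, 129, 112, 121, 156, 214, 243, 252, 254, 255, 255, 255, 255, 255]
```

```bash

python3 -m pendant '[[0.002,0,0,0,-0.001,0,-1],[0.003,0,0.001,0,-0.001,0,-1]]' | sed -n '1,2p;4p'
python3 - <<'E'
from h import *
w,c=wrist();save(w,"w11");st();where()
g=cv2.cvtColor(cv2.imread("pics/w11.png"),6);print(g[292:322,530].tolist())
E
```

```text
t: 11.5
position: [440.3, 236.5, 76.4]
ft_force: [-4.7, 4.2, 4.0]
t 11.55 p [440.2 236.6  76.4] yaw -58.9 down [-0.  0. -1.] F [-4.   4.2  2.2] J [ 0.44  0.09  2.12  0.01  0.94 -0.11] op 0
implied phi 213.2 rad 69.7
[255, 255, 255, 253, 247, 234, 223, 224, 237, 244, 245, 243, 238, 230, 231, 223, 179, 136, 115, 119, 147, 205, 242, 251, 254, 255, 255, 255, 255, 255]
```

```bash

python3 -m pendant '[[-0.02,0,0,0,0,0,-1],[-0.08,0,0,0,0,0,-1],[-0.08,0,0,0,0,0,-1]]' | sed -n '1,2p;4p'
python3 -m pendant '[[0,-0.8,0,0,0,0,-1],[0,-0.8,0,0,0,0,-1],[0,-0.8,0,0,0,0,-1],[0,-0.8,0,0,0,0,-1],[0,-0.8,0,0,0,0,-1]]' | sed -n '1,2p;4p'
python3 - <<'E'
from h import *
np.set_printoptions(precision=1,suppress=True)
w,c=wrist();save(w,"w12");st();sd=bot.get_image("side");save(sd,"s12")
r={}
for l,z in(("flange_lug",85),("lever_knob",193)):
    for q,cc in((w,c),(sd,sd)):
        x=bot.pinpoint(l,q)
        if x:
            P=atz(cc,x[0]["at"],z);d=P[:2]-C; print(l,x[0]["p"],np.round(x[0]["at"]),P,np.hypot(*d),np.degrees(np.arctan2(d[1],d[0]))%360); r.setdefault(l,[]).append(ray(cc,x[0]["at"]))
    if len(r.get(l,[]))==2: print(tri(*r[l]))
rows([(545,163,280,-59)])
E
```

```text
t: 11.85
position: [429.4, 254.7, 76.5]
ft_force: [-0.4, 0.5, -0.1]
t: 12.35
position: [434.7, 256.0, 285.8]
ft_force: [0.9, -0.0, -0.8]
t 12.4 p [433.  255.2 281.8] yaw -58.8 down [ 0.  0. -1.] F [ 0.5  0.2 -1. ] J [ 0.5 -0.1  1.9  0.   1.3 -0.1] op 0
flange_lug 0.64 [328. 205.] [458.1 214.2  85. ] 62.645215968621464 216.7124696520337
lever_knob 0.58 [296. 152.] [544.4 163.  193. ] 95.6825767914332 292.19141165127826
[[0.548,-0.029,0.21,0.003,0.001,-0.003,-1]]
```

```bash
python3 - <<'E'
import cv2,numpy as np
a=cv2.imread("pics/w12.png");b=cv2.imread("pics/s12.png")
cv2.imwrite("pics/m6.png",np.hstack([cv2.resize(a[80:330,290:590],(600,500),interpolation=cv2.INTER_CUBIC),cv2.resize(b[140:260,260:308],(200,500),interpolation=cv2.INTER_CUBIC)]))
E
```

```text
(no output)
```

View pics/m6.png

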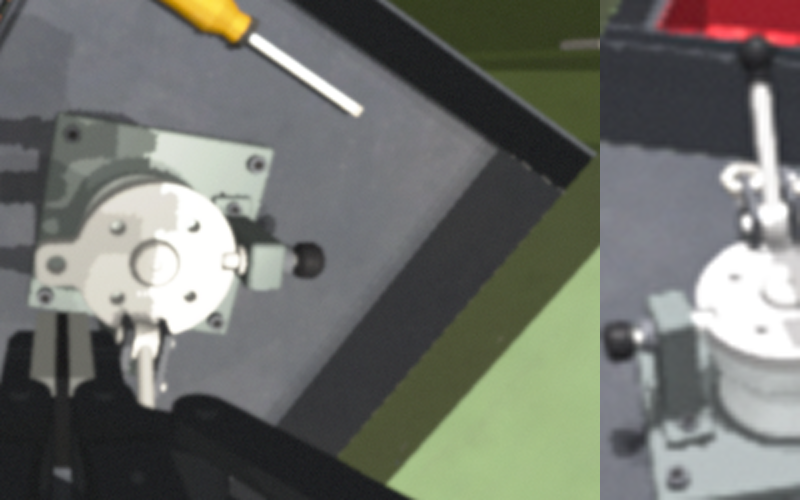

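```bash

python3 -m pendant '[[0.548,0,0.21,0,0.05,0,-1],[0.548,0,0.21,0,0.05,0,-1],[0.548,0,0.21,0,0.05,0,-1],[0.548,0,0.21,0,0.05,0,-1],[0.548,0,0.21,0,0.05,0,-1]]' | sed -n '1,2p;4p'
cat >> h.py <<'E'
U=np.array([np.cos(np.radians(-67.8)),np.sin(np.radians(-67.8))])
def lev(ths,off=-2):
    T=[]
    for t in ths:
        a=np.radians(t);P=C+(44+98*np.cos(a)+off)*U;T.append((*P,107.7+98*np.sin(a)+11,-67.8))
    rows(T)
def lw():
    s=bot.read_state();a=(np.array(s["position"][:2])-C)@U-44;print("theta from z",round(float(np.degrees(np.arcsin(np.clip((s["position"][2]-118.7)/98,-1,1)))),1),"radial",round(float(a),1))
E
python3 - <<'E'
from h import *
st();lw();P=C+(44+98*np.cos(np.radians(57))-2)*U
rows([(*P,225,-67.8)]);lev([60,56,52,48])
E
```

```text
t: 13.15
position: [544.5, 162.2, 270.5]
ft_force: [-0.4, -0.2, -0.0]
t 13.15 p [544.5 162.2 270.5] yaw -65.0 down [-0.01  0.   -1.  ] F [-0.4 -0.2 -0. ] J [ 0.24  0.05  1.78  0.    1.33 -0.2 ] op 0
theta from z 90.0 radial 52.5
[[-0.003,0.182,0.003,0.005,0.024,-0.003,-1]]
[[-0.02,0.268,0.005,0.005,0.024,-0.003,-1],[0.003,0.282,0.004,0.005,0.024,-0.003,-1],[0.025,0.298,0.003,0.005,0.024,-0.003,-1],[0.046,0.315,0.002,0.005,0.024,-0.003,-1]]
```

```bash

python3 -m pendant '[[-0.01,0.18,0.004,0.005,0.024,-0.003,-1],[-0.02,0.25,0.004,0.005,0.024,-0.003,-1],[-0.005,0.275,0.004,0.005,0.024,-0.003,-1],[0.01,0.285,0.004,0.005,0.024,-0.003,-1]]' | sed -n '1,2p;4p'
python3 - <<'E'
from h import *
st();lw();lev([54,50,46,42,38])
E
```

```text
t: 13.55
position: [543.6, 161.1, 198.1]
ft_force: [-0.6, -0.1, 0.7]
t 13.55 p [543.6 161.1 198.1] yaw -67.7 down [-0. -0. -1.] F [-0.6 -0.1  0.7] J [ 0.24  0.09  1.87  0.    1.19 -0.14] op 0
theta from z 54.1 radial 53.1
[[0.01,0.0,0.006,0.002,0.0,-0.0,-1],[0.032,0.017,0.006,0.002,0.0,-0.0,-1],[0.052,0.036,0.006,0.002,0.0,-0.0,-1],[0.071,0.055,0.006,0.002,0.0,-0.0,-1],[0.089,0.076,0.006,0.002,0.0,-0.0,-1]]
```

```bash

python3 -m pendant '[[0.01,0,0.006,0,0,0,-1],[0.032,0.017,0.006,0,0,0,-1],[0.052,0.036,0.006,0,0,0,-1]]' | sed -n '1,2p;4p'
python3 - <<'E'
from h import *
st();lw();lev([42,38,34,30])
s=bot.get_image("side");q=bot.pinpoint("lever_knob",s)
if q:print(q[0]["p"],q[0]["at"])
E
```

```text
t: 13.85
position: [550.4, 149.5, 189.8]
ft_force: [0.2, -1.6, 4.1]
t 13.85 p [550.4 149.5 189.8] yaw -67.7 down [-0. -0. -1.] F [ 0.2 -1.6  4.1] J [ 0.22  0.1   1.88 -0.    1.17 -0.17] op 0
theta from z 46.5 radial 66.4
[[0.018,0.022,-0.002,0.001,0.001,-0.0,-1],[0.035,0.043,-0.002,0.001,0.001,-0.0,-1],[0.051,0.065,-0.002,0.001,0.001,-0.0,-1],[0.066,0.088,-0.002,0.001,0.001,-0.0,-1]]
0.59 [294.8, 153.6]
```

```bash

python3 -m pendant '[[0.018,0.022,0,0,0,0,-1],[0.035,0.043,0,0,0,0,-1],[0.051,0.065,0,0,0,0,-1],[0.066,0.088,0,0,0,0,-1]]' | sed -n '1,2p;4p'
python3 - <<'E'
from h import *
st();lw();lev([28,24,20,16])
E
```

```text
t: 14.35
position: [557.4, 133.0, 166.9]
ft_force: [1.0, -2.6, 3.1]
t 14.35 p [557.4 133.  166.9] yaw -67.8 down [-0. -0. -1.] F [ 1.  -2.6  3.1] J [ 0.19  0.12  1.89 -0.    1.13 -0.2 ] op 0
theta from z 29.4 radial 84.4
[[0.001,0.009,-0.003,0.001,0.0,0.0,-1],[0.013,0.033,-0.003,0.001,0.0,0.0,-1],[0.023,0.059,-0.003,0.001,0.0,0.0,-1],[0.031,0.085,-0.003,0.001,0.0,0.0,-1]]
```

```bash

python3 -m pendant '[[0.005,0.012,-0.003,0,0,0,-1],[0.015,0.034,-0.003,0,0,0,-1],[0.024,0.059,-0.003,0,0,0,-1],[0.032,0.085,-0.003,0,0,0,-1]]' | sed -n '1,2p;4p'
python3 - <<'E'
from h import *
st();lw();lev([13,10,7,5,3])
E
```

```text
t: 14.75
position: [559.8, 125.2, 145.1]
ft_force: [2.1, -1.4, 3.3]
t 14.75 p [559.8 125.2 145.1] yaw -67.8 down [-0. -0. -1.] F [ 2.1 -1.4  3.3] J [ 0.18  0.14  1.91 -0.    1.09 -0.21] op 0
theta from z 15.6 radial 92.5
[[0.004,0.017,0.0,0.001,0.0,0.0,-1],[0.008,0.037,0.0,0.001,0.0,0.0,-1],[0.011,0.058,0.0,0.001,0.0,0.0,-1],[0.012,0.071,0.0,0.001,0.0,0.0,-1],[0.013,0.085,0.0,0.001,0.0,0.0,-1]]
```

```bash

python3 -m pendant '[[0.004,0.017,0,0,0,0,-1],[0.008,0.037,0,0,0,0,-1],[0.01,0.05,0,0,0,0,-1]]' | sed -n '1,2p;4p'
python3 -c "
from h import *
st();lw()"
python3 -m pendant '[[0.001,0.01,0,0,0,0,-1],[0.001,0.018,0,0,0,0,-1]]' | sed -n '1,2p;4p'
python3 -c "
from h import *
st();lw()"
```

```text
t: 15.05
position: [560.4, 122.9, 131.8]
ft_force: [1.1, -2.0, 2.2]
t 15.05 p [560.4 122.9 131.8] yaw -67.8 down [-0. -0. -1.] F [ 1.1 -2.   2.2] J [ 0.17  0.16  1.92 -0.    1.06 -0.21] op 0
theta from z 7.7 radial 94.9
t: 15.25
position: [560.7, 122.7, 129.2]
ft_force: [-6.4, -2.5, 20.3]
t 15.25 p [560.7 122.7 129.2] yaw -67.8 down [-0. -0. -1.] F [-6.4 -2.5 20.3] J [ 0.17  0.16  1.92 -0.    1.06 -0.21] op 0
theta from z 6.2 radial 95.1
```

```bash

python3 -m pendant '[[0,0.003,0,0,0,0,-1],[0,0.004,0,0,0,0,-1]]' | sed -n '1,2p;4p'
python3 -m pendant '[[0,-0.06,0,0,0,0,-1],[0,-0.2,0,0,0,0,-1],[0,-0.4,0,0,0,0,-1],[-0.2,-0.6,0,0,0,0,-1],[-0.4,-0.6,0,0,0,0,-1]]' | sed -n '1,2p;4p'
python3 -m pendant '[[-0.5,-0.1,0,0,0,0,-1],[-0.5,-0.1,0,0,0,0,-1],[-0.5,-0.1,0,0,0,0,-1],[-0.5,-0.1,0,0,0,0,-1]]' | sed -n '1,2p;4p'
python3 - <<'E'
from h import *
np.set_printoptions(precision=1,suppress=True)
st();w,c=wrist();s=bot.get_image("side");t=bot.get_image("top")
r=[]
for q,cc in((w,c),(s,s),(t,t)):
    x=bot.pinpoint("lever_knob",q)
    if x: P=atz(cc,x[0]["at"],119);print(x[0]["p"],x[0]["at"],P,(P[:2]-C)@U);r.append(ray(cc,x[0]["at"]))
if len(r)>1: print("tri",tri(*r[:2]))
save(w,"w13");save(s,"s13")
a=cv2.resize(s["image"][140:270,250:380],(450,450),interpolation=cv2.INTER_CUBIC)
b=cv2.resize(w["image"],(350,219),interpolation=cv2.INTER_AREA);b2=cv2.resize(t["image"][150:230,260:388],(350,219),interpolation=cv2.INTER_CUBIC)
cv2.imwrite("pics/fin.png",np.hstack([a,np.vstack([b,b2,np.zeros((12,350,3),np.uint8)])])[:,:,::-1])
E
```

```text
t: 15.45
position: [560.6, 122.8, 129.6]
ft_force: [-3.0, -2.1, 11.2]
t: 15.95
position: [531.2, 201.3, 280.9]
ft_force: [1.1, 0.7, 0.5]
t: 16.35
position: [482.2, 321.0, 306.4]
ft_force: [1.0, -0.9, -0.3]
t 16.35 p [482.2 321.  306.4] yaw -67.7 down [ 0.  0. -1.] F [ 1.  -0.9 -0.3] J [0.5 0.  1.7 0.  1.4 0.1] op 0
0.67 [314.3, 330.8] [556.7 118.  119. ] 141.92208818463615
0.59 [295.4, 166.7] [559.1 121.8 119. ] 139.40141252753682
0.55 [372.1, 159.7] [565.1 120.5 119. ] 142.78668649046134
tri [560.7 111.  110.6]
```

View pics/fin.png

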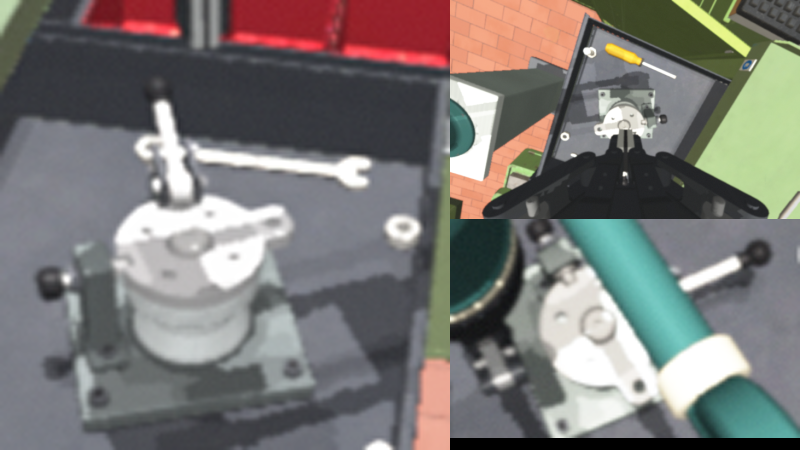

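```bash
python3 -c "
from h import *
st(); print(bot.close_job())"
```

```text
t 16.65 p [484.3 315.9 305. ] yaw -68.1 down [ 0.  0. -1.] F [-0.4  0.1  0.2] J [ 0.54  0.04  1.72 -0.    1.37  0.15] op 0
the job is handed in; nothing more can be done
None
```

The flange is clocked and clamped, and the job was handed in at 16.65 s. The close call gives no verdict.

**Clocking:**
- I pushed the flange anticlockwise by its lug flank with 4 to 8 N.
- At the snap the force dropped from about 6 N to under 2 N. The wrist camera showed the plunger nose in the notch.
- A few millimetres further on, the force rose to about 6 N and the flange stopped moving. I backed off at once.
- With the tool clear, the lug hole, spigot and plunger nose lay in one line in the picture.

**Clamping:**
- I pressed the lever knob down along its arc with 3 to 5 N until it stopped, with the force peaking at about 20 N.
- The fingertip stopped at 129 to 130 mm, against 130.6 mm expected for the clamped lever.
- The pictures put the knob about 139 to 143 mm out from the spigot axis, against 141 mm expected.
- At hand-in the robot touched nothing and the wrist force was about zero. The tools and fasteners seen in the last pictures were where they lay.

**Checks that disagreed:**
- The lug angle came out at about 213° from the finger position and 217° from the point network (one sighting). From the bracket's position I had expected about 210°.
- Triangulating the knob from two views gave 111 mm height instead of 119 mm. I trusted the contact height and the measured reach instead.
- The plunger's exact travel could not be read, so "fully home" rests on the snap, the locked force and the picture.

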